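Make up two test kits from the stock

ROBOT

A 6-joint arm with a two-finger parallel gripper is mounted at the origin on a cart in front of the work surface, level with it; the furniture and walls round the work are solid. World frame = base frame: x ahead of the robot, y to its left, z up, the work surface at z = 0. Lengths are in m, angles in rad, forces in N, time in s.
With the tool pointing down it reaches from about 0.425 to 0.95 m from the base axis. Payload 3.5 kg.
Tool frame: the origin (TCP) lies at the very end of the fingers, on their centre line; the grasp point (between the pads) lies 19 mm behind it (grip_depth is the distance from the TCP to the grasp point, in m); x points along the fingers, z is the direction in which the jaws open and shut, and the axes are right-handed (so a half turn about x gives the same grasp; the last joint's range is limited). The gripper opens to 85 mm and grips with 20 to 120 N. Pads are 22 mm wide; open, the fingers measure 114 mm over their backs; the gripper's body (76 mm by 85 mm) begins 54 mm behind the grasp point. The pads swing forward as they close: fully open they stand 13 mm farther back than shut.
Start: joints at [-1.3, 0.286, 1.577, -0, 1.279, -0.15], TCP at [0.276, -0.616, 0.231] pointing down, gripper open.
Joint ranges: [-2.77, 2.77], [-0.9, 2.22], [0.21, 2.48], [-1.53, 4.67], [0.24, 2.81], [-2.84, 2.84]. Speed limits (rad/s): [2.79, 2.79, 3.14, 3.14, 3.14, 3.14].

INTERFACE

Orientations are given as a unit quaternion [x, y, z, w].
In Python, from plant import get_state, read_camera, calibration, sign_off, recognise, grip_depth gives the robot as it stands. The module is installed in compiled form; this text tells all that it offers.
- The arm moves only by the tool servo_tool, never from a script. Its argument "deltas" is a list that holds one entry, the list of rows, each a list of 4 numbers: the shift along the world's x, y, z scaled (see below), then the turn about the world's z scaled (see below). In form: [[[tx, ty, tz, spin], ...]]. A call has exactly 5 rows; each row is the pose to reach, as a shift and turn from the pose commanded when the call began; what a row does not reach only later rows make up. The controller multiplies each number of a shift by 10 cm and each number of a turn by 90 degrees. A row lasts 1/10 s, in which the tool goes at most 50 mm and 8.59 degrees, less where a joint would pass 70% of its speed; a pose out of reach is approached as far as the arm can. A call with a number of a shift or a turn outside -1 to 1 is refused whole. A call with a gripper value outside its range is refused whole. "claw" is the gripper's target within -1 to 1 (fully open at 1, half-way at 0, shut at -1), set as the call begins (left out, the last holds). The fingers move at their own pace and stop on an object; "force" is the grip in N (left out, the last holds). Time passes only in rows, so rows that repeat a pose let the fingers close, or fill a call up. It gives the time, the measured TCP pose, the force and the opening at its end, in the units of the state.
- get_state(): the state, without advancing time (a new reading comes with each control period).
- read_camera(name): name is "scene" or "top" or "wrist"; returns the picture (420x560x3 uint8, blue, green, red); there is no depth.
- calibration(name): a dict with "intrinsics" (3x3 intrinsics, pixels), "dist" ([k1, k2, p1, p2, k3] as OpenCV has them; the pictures are not rectified), "R" (3x3) and "t" (3): a world point X has camera coordinates R X + t; the wrist camera has in their place "T_tool_cam" (4x4, takes a point from camera to tool coordinates, whose origin is the TCP and whose axes are the tool frame's). Camera axes: x right, y down, z forward; pixel columns grow to the right and rows downward; lengths in m; the calibration is good to about 2 mm. A picture is of the moment at which its call begins: read the wrist's pose just before it. calibration takes no time and is no camera call.
- sign_off(): hands the job in, once; it reports no verdict.
Trained networks look in the newest picture that a camera, given by its name, has taken for a name from the list of things; names that differ only in an ending like _2 or _b are one class to them, and where a whole thing is asked for, a point or a joint stands for the part that bears it (a point fixed in the world has none). Each returns a list of dicts, best first, with "p" (0 to 1); they miss things now and then, are a little off and sometimes report something else, mostly with a low value. They report only what shows in the picture. A call takes as long as a camera call. They do not tell look-alikes from the thing itself.
- recognise(camera, query): "at" ([x, y, z] in m, in world coordinates, good to about 4 mm: the middle of the surface that is visible of it).
The state is a dict: "time": time; "qpos": joint angles; "dq": joint speeds; "joint_efforts": joint torques, N m; "eef_pos": TCP position; "tcp_rot": TCP orientation; "contact_force": force on the tool from outside, world axes, zero at the start; "wrist_torque": the same for the moment, N m; "opening": opening from 0.0 (shut) to 1.0 (fully open).
Only numpy, scipy, OpenCV 4.12 (cv2) and the standard library are available. Lean on these libraries where they do the work, as an engineer would, in place of code of your own. Each camera call takes 0.05 s, during which the arm holds its last target. There are 200 camera calls.

TASK

Make up the two test kits from the stock on the bench. The tray with two recesses gets the test-pad packet, lying flat in its long pocket, and one vial, upright in its round well; the tray with three recesses gets the foam block, lying flat in its oblong pocket, the other vial, upright in its round well, and the dropper bottle, upright in its square pocket. Keep the vials and the dropper bottle upright all the way, and leave the rubber bulb and the small beaker standing where they are.

Things in the scene. Friction and masses are not known exactly. Their poses are not given: they have to be found in the camera images.
- tray_two: Tray with two recesses, white, fixed, 126 (x) x 144 (y) mm, floor 3 mm thick, rim 6 mm high; grey-floored recesses, lips 3 mm thick, tops at z 8 mm. Origin: centre of underside, z up. In it: long pocket, inside 105 (x) x 54 (y) mm, centre at x 0, y +35 mm; round well, inner diameter 40 mm, centre at x 0, y -40 mm.
- tray_three: Tray with three recesses, white, fixed, 126 (x) x 144 (y) mm, floor 3 mm thick, rim 6 mm high; grey-floored recesses, lips 3 mm thick, tops at z 8 mm. Origin: centre of underside, z up. In it: oblong pocket, inside 70 (x) x 42 (y) mm, centre at x 0, y +38 mm; round well, inner diameter 40 mm, centre at x +31, y -35 mm; square pocket, inside 47 x 47 mm, centre at x -31, y -35 mm.
- vial_a: Clear screw-cap vial with a white cap, 24 mm diameter, 52 mm tall, about 20 g, standing upright. Origin: centre of its underside, z up. The two vials are alike and interchangeable.
- vial_b: Clear screw-cap vial with a white cap, 24 mm diameter, 52 mm tall, about 20 g, standing upright. Origin: centre of its underside, z up. The two vials are alike and interchangeable.
- packet: Flat white and blue cardboard test-pad packet, rigid, 34 (x) x 85 (y) x 18 (z) mm, about 30 g, lying flat. Origin: centre of the underside, z up.
- dropper: Small white dropper bottle, standing upright, 53 mm tall: round body 27 mm diameter up to 30 mm height, tapering neck and tip at most 18 mm wide above; about 18 g. Origin: centre of the underside, z up.
- foam_block: Plain tan foam block, rigid here, 22 (x) x 50 (y) x 18 (z) mm, about 20 g, lying flat. Origin: centre of the underside, z up.
- rubber_bulb: Rubber suction bulb standing upright among the stock, 54 mm diameter up to 60 mm height, 16 mm wide neck above to 99 mm; not part of any kit. Origin: centre of the underside, z up.
- small_beaker: Small clear open beaker standing among the stock, 46 mm diameter, 50 mm tall; not part of any kit. Origin: centre of the underside, z up.
Things that resemble listed ones, but are neither listed nor needed, are in the scene too. There is more than one size of the foam_block; the one meant has the size given above.

How it is judged:
By the outcome, as a careful person would: the job done as asked, in the order asked, and still so for the second after the job is handed in, with the robot touching nothing.
It also fails if it takes over 128 s, if anything falls off the work surface, if the arm or the gripper's body presses on something with over 40 N, if the wrist force passes 120 N, or if a joint passes its speed limit or range.

## Working session

There is one attempt and no reset: what is moved stays moved. The work goes in short steps, Python scripts to look and compute and a tool call to move; the robot and the scene stay as the last step left them, time stands still between calls to the robot, and variables do not carry over. Pictures are saved under pics/ and viewed, about 12 in all and at most 16, crops included, and the job is handed in when it is done.

Besides the shell and the picture viewer there is one more tool, called after "Emit:" by a JSON object that holds its "fn" and its "kwargs", one argument or row to a line. servo_tool: Moves the arm, as the interface text tells. Its arguments: {"type":"object","properties":{"deltas":{"type":"array"},"claw":{"type":"number"},"force":{"type":"number"}},"required":["deltas"]}

```bash
mkdir -p pics
cat > h.py <<'E'
import numpy as np, cv2
from plant import *
def pix(cam,P):
    c=calibration(cam); 
    return cv2.projectPoints(np.array(P,float).reshape(-1,3),cv2.Rodrigues(np.array(c['R']))[0],np.array(c['t'],float),np.array(c['intrinsics'],float),np.array(c['dist'],float))[0].reshape(-1,2)
def ray(cam,uv,z):
    c=calibration(cam);K=np.array(c['intrinsics'],float);R=np.array(c['R']);t=np.array(c['t'],float)
    n=cv2.undistortPoints(np.array(uv,float).reshape(-1,1,2),K,np.array(c['dist'],float)).reshape(-1,2)
    C=-R.T@t; d=np.c_[n,np.ones(len(n))]@R
    return C+d*((z-C[2])/d[:,2])[:,None]
E
python3 - <<'E'
from h import *
print(get_state(), grip_depth)
for c in("top","scene"):
    im=read_camera(c); cv2.imwrite(f'pics/{c}0.png',cv2.resize(im,(800,600),interpolation=cv2.INTER_CUBIC))
for c in ("top",):
  for q in ["tray_two","tray_three","vial_a","packet","dropper","foam_block","rubber_bulb","small_beaker"]:
    for r in recognise(c,q): 
        if r['p']>.2: print(c,q,np.round(r['at'],3),round(r['p'],2),np.round(pix(c,r['at'])*800/560))
E
```

```text
{'time': 0.0, 'qpos': array([-1.30002353e+00,  2.87187161e-01,  1.57817824e+00,  2.12635717e-05,
        1.27860500e+00, -1.50000488e-01]), 'dq': array([ 0.00017165, -0.00133285, -0.00088808,  0.00067355, -0.00065335,
        0.0010089 ]), 'joint_efforts': array([-9.94186594e-04, -4.05983055e+01, -2.92627376e+01, -2.00210720e-04,
        5.86088339e-03,  2.91552958e-06]), 'eef_pos': array([ 0.27556818, -0.61546659,  0.22993218]), 'tcp_rot': array([ 0.38512052,  0.59401699, -0.38399479,  0.59276808]), 'contact_force': array([-0.10567001,  0.59840852,  0.46604905]), 'wrist_torque': array([-0.00707664, -0.01042044,  0.02907981]), 'opening': 0.99633885897079} 0.0187
top tray_two [ 0.494 -0.328  0.003] 0.62 [[579. 296.]]
top tray_three [0.498 0.311 0.002] 0.71 [[202. 288.]]
top vial_a [ 0.621 -0.049  0.052] 0.63 [[417. 211.]]
top vial_a [ 0.613 -0.182  0.046] 0.49 [[497. 219.]]
top packet [0.621 0.05  0.015] 0.61 [[358. 218.]]
top dropper [ 0.465 -0.106  0.024] 0.7 [[450. 309.]]
top foam_block [ 0.345 -0.048  0.027] 0.85 [[415. 381.]]
top foam_block [0.463 0.13  0.017] 0.64 [[307. 308.]]
top foam_block [0.37  0.07  0.023] 0.62 [[342. 365.]]
top rubber_bulb [0.606 0.169 0.047] 0.91 [[285. 219.]]
top small_beaker [0.475 0.01  0.011] 0.66 [[380. 303.]]
```

View pics/top0.png

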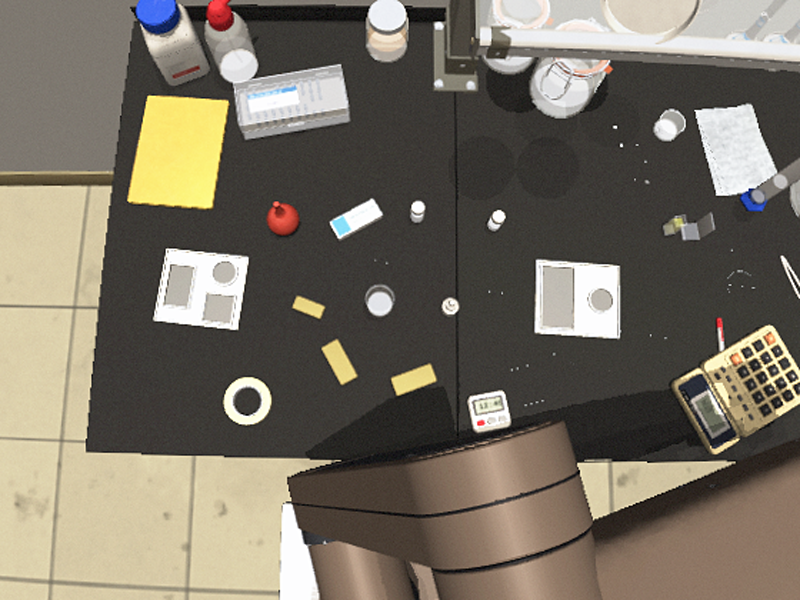

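View pics/scene0.png

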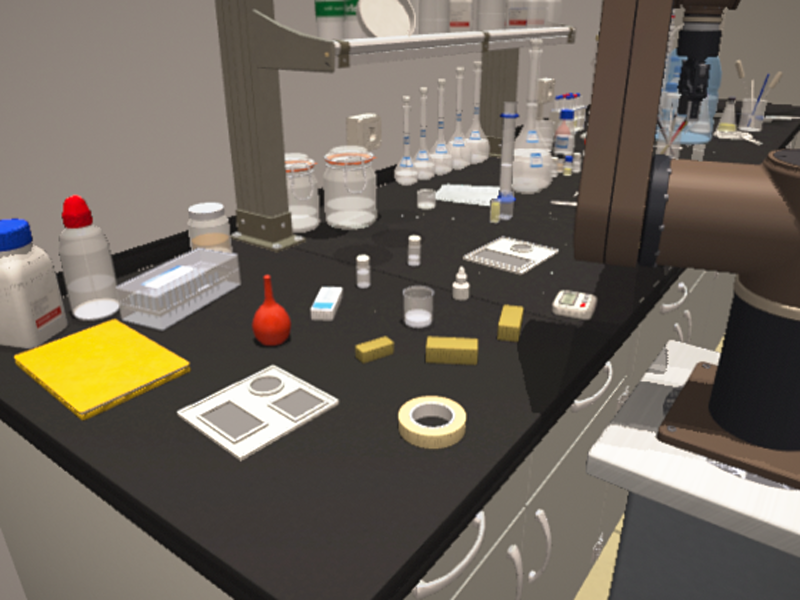

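The overview shows tray_three at left (202,288) and tray_two at right (579,296). The vials are at (417,211) and (497,220), the packet at (357,218), and the dropper at (450,306). Of the three foam blocks, the smallest is at (308,307). Next I measure the poses.

Run:
```python
from h import *
im=read_camera("top").astype(int)
gray=im.min(2); hsv=cv2.cvtColor(im.astype(np.uint8),cv2.COLOR_BGR2HSV)
def comp(mask,uv,r):
    m=np.zeros_like(mask,np.uint8);u,v=np.int32(np.array(uv)*.7);m[v-r:v+r,u-r:u+r]=mask[v-r:v+r,u-r:u+r]
    cs=cv2.findContours(m,cv2.RETR_EXTERNAL,cv2.CHAIN_APPROX_NONE)[0]; return max(cs,key=cv2.contourArea).reshape(-1,2)
for n,uv,r,z,mask in [("two",(579,299),42,.006,gray>130),("three",(202,289),44,.006,gray>130),("packet",(357,218),24,.018,im.max(2)>120),
   ("foam",(308,307),16,.018,im.max(2)>100),("foam2",(340,362),22,.018,im.max(2)>100),("foam3",(414,379),24,.018,im.max(2)>100)]:
    P=ray("top",comp(mask,uv,r),z)[:,:2]*1000
    (c,s,a)=cv2.minAreaRect(P.astype(np.float32)); print(n,np.round(c,1),np.round(s,1),round(a,1))
for n,uv,z in [("vialA",(417,206),.052),("vialB",(499,214),.052),("dropper",(450,306),.053)]:
    print(n,ray("top",[np.array(uv)*.7],z)*1000, ray("top",[np.array(uv)*.7],0)*1000)
c=calibration("top");print('cam',-np.array(c['R']).T@np.array(c['t']))
crops=[cv2.resize(im[int(v*.7)-22:int(v*.7)+22,int(u*.7)-22:int(u*.7)+22].astype(np.uint8),(260,260),interpolation=cv2.INTER_NEAREST) for u,v in [(417,211),(497,220),(450,306)]]
cv2.imwrite('pics/c1.png',np.hstack(crops))
c=calibration("wrist");print(np.round(c['T_tool_cam'],3),np.round(c['intrinsics']))
```

```text
two [ 489.4 -323.1] [146.4 127.2] 87.3
three [496.8 312.6] [145.4 127. ] 84.7
packet [619.7  53.4] [38.4 87.7] 30.7
foam [465.9 128.4] [52.  23.8] 69.1
foam2 [375.9  74.6] [71.5 31.7] 29.9
foam3 [349.5 -46.1] [32.1 70.9] 21.1
vialA [[630.8849871  -48.84442848  52.        ]] [[649.49441456 -51.51881733   0.        ]]
vialB [[ 619.77018286 -184.5391701    52.        ]] [[ 637.82595895 -193.97279433    0.        ]]
dropper [[ 463.36010284 -102.37650447   53.        ]] [[ 473.83219867 -107.82536643    0.        ]]
cam [0.25729222 0.00484515 1.09592378]
[[ 0.001 -0.271  0.963 -0.142]
 [ 0.    -0.963 -0.271  0.069]
 [ 1.     0.    -0.001 -0.   ]
 [ 0.     0.     0.     1.   ]] [[366.   0. 281.]
 [  0. 366. 206.]
 [  0.   0.   1.]]
```

View pics/c1.png

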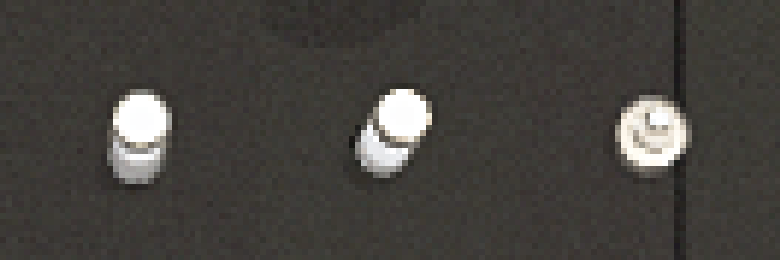

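Run:
```python
from h import *
from scipy.spatial.transform import Rotation as R
s=get_state();M=R.from_quat(s['tcp_rot']).as_matrix();print(np.round(M,3),'jaw',np.degrees(np.arctan2(M[1,2],M[0,2])),s['time'])
print(ray("top",[(292.5,144.3),(348.9,151)],.052)*1000, ray("top",[(314.8,213.8)],.03)*1000, ray("top",[(316,211.5)],.053)*1000)
for n,c,a,pts in [("two",(489.4,-323.1),-2.7,[(0,35),(0,-40)]),("three",(496.8,312.6),-5.3,[(0,38),(31,-35),(-31,-35)])]:
    print(n,np.round(np.array(pts)@R.from_euler('z',a,degrees=True).as_matrix()[:2,:2].T+c,1))
```

```text
[[ 0.     0.913  0.408]
 [ 0.     0.408 -0.913]
 [-1.     0.    -0.   ]] jaw -65.88944319165044 0.55
[[ 630.6629931   -50.2615075    52.        ]
 [ 616.76821637 -183.51809768   52.        ]] [[ 468.84712172 -104.27775716   30.        ]] [[ 469.68079565 -104.69164425   53.        ]]
two [[ 491.  -288.1]
 [ 487.5 -363.1]]
three [[500.3 350.4]
 [524.4 274.9]
 [462.7 280.6]]
```

Emit:
{"fn": "servo_tool", "kwargs": {
  "deltas": [
    [[0.14, 0.17, -0.02, 0], [0.28, 0.34, -0.04, 0], [0.42, 0.52, -0.06, 0], [0.55, 0.69, -0.08, 0], [0.68, 0.86, -0.1, 0]]
  ],
  "claw": 1,
  "force": 25
}}

```text
time: 1.05
eef_pos: [0.3453, -0.528, 0.2212]
tcp_rot: [0.384, 0.594, -0.384, 0.594]
contact_force: [-0.0, 0.9, 0.3]
opening: 1.002
```

Emit:
{"fn": "servo_tool", "kwargs": {
  "deltas": [
    [[0.14, 0.17, -0.02, 0], [0.28, 0.34, -0.04, 0], [0.42, 0.52, -0.06, 0], [0.55, 0.69, -0.08, 0], [0.68, 0.86, -0.1, 0]]
  ]
}}

```text
time: 1.55
eef_pos: [0.4129, -0.4421, 0.2112]
tcp_rot: [0.384, 0.594, -0.384, 0.594]
contact_force: [0.5, -0.8, 0.0]
opening: 1.001
```

Emit:
{"fn": "servo_tool", "kwargs": {
  "deltas": [
    [[0.14, 0.17, -0.02, 0], [0.28, 0.34, -0.04, 0], [0.42, 0.52, -0.06, 0], [0.55, 0.69, -0.08, 0], [0.68, 0.86, -0.1, 0]]
  ]
}}

```text
time: 2.05
eef_pos: [0.4807, -0.356, 0.2013]
tcp_rot: [0.384, 0.594, -0.384, 0.594]
contact_force: [-0.3, -0.6, -0.7]
opening: 1.001
```

Emit:
{"fn": "servo_tool", "kwargs": {
  "deltas": [
    [[0.14, 0.17, -0.02, 0], [0.28, 0.34, -0.04, 0], [0.42, 0.52, -0.06, 0], [0.55, 0.69, -0.08, 0], [0.68, 0.86, -0.1, 0]]
  ]
}}

```text
time: 2.55
eef_pos: [0.5485, -0.27, 0.1913]
tcp_rot: [0.384, 0.594, -0.384, 0.594]
contact_force: [0.0, -0.0, 0.2]
opening: 0.996
```

Emit:
{"fn": "servo_tool", "kwargs": {
  "deltas": [
    [[0.17, 0.22, 0, 0], [0.34, 0.44, 0, 0], [0.52, 0.66, 0, 0], [0.69, 0.88, 0, 0], [0.69, 0.88, 0, 0]]
  ]
}}

```text
time: 3.05
eef_pos: [0.6182, -0.1802, 0.1913]
tcp_rot: [0.384, 0.594, -0.383, 0.594]
contact_force: [-0.2, -0.5, -0.1]
opening: 1.0
```

```bash
cat >> h.py <<'E'
from scipy.spatial.transform import Rotation as Rn
def wcal():
    s=get_state(); c=calibration("wrist"); T=np.eye(4);T[:3,:3]=Rn.from_quat(s['tcp_rot']).as_matrix();T[:3,3]=s['eef_pos']
    return T@np.array(c['T_tool_cam']),np.array(c['intrinsics'],float),np.array(c['dist'],float)
def wray(W,uv,z):
    T,K,d=W; n=cv2.undistortPoints(np.array(uv,float).reshape(-1,1,2),K,d).reshape(-1,2)
    v=np.c_[n,np.ones(len(n))]@T[:3,:3].T; return T[:3,3]+v*((z-T[2,3])/v[:,2])[:,None]
def wpix(W,P):
    T,K,d=W; I=np.linalg.inv(T); return cv2.projectPoints(np.array(P,float).reshape(-1,3),cv2.Rodrigues(I[:3,:3])[0],I[:3,3],K,d)[0].reshape(-1,2)
def circ(c,r,z,n=36):
    a=np.linspace(0,2*np.pi,n); return np.c_[c[0]+r*np.cos(a),c[1]+r*np.sin(a),a*0+z]
def draw(im,W,P,col): cv2.polylines(im,[np.int32(wpix(W,P)*16)],True,col,1,cv2.LINE_AA,4)
E
cat > look.py <<'E'
import sys
from h import *
W=wcal(); im=read_camera("wrist"); s=get_state(); print(s['time'],s['eef_pos'])
for a in sys.argv[2:]:   # x,y,r,z mm
    x,y,r,z=[float(v)/1000 for v in a.split(',')]; draw(im,W,circ((x,y),r,z),(0,0,255))
cv2.imwrite('pics/'+sys.argv[1],im); np.savez('pics/last.npz',*W)
E
python3 look.py w1.png 617,-183,12,52
```

```text
3.1 [ 0.61732388 -0.18162088  0.19126564]
```

View pics/w1.png

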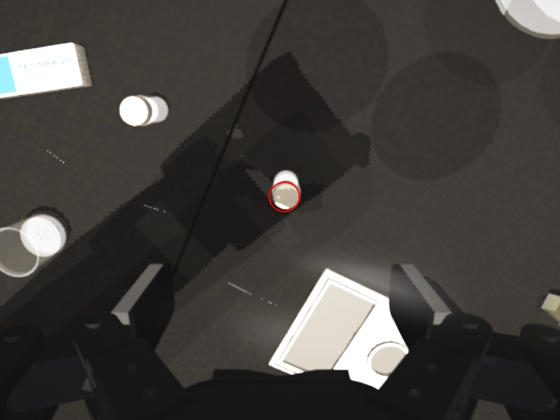

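Emit:
{"fn": "servo_tool", "kwargs": {
  "deltas": [
    [[0, -0.01, -0.2, 0], [0, -0.01, -0.4, 0], [0, -0.01, -0.6, 0], [0, -0.01, -0.8, 0], [0, -0.01, -1, 0]]
  ]
}}

```text
time: 3.6
eef_pos: [0.6161, -0.1855, 0.0907]
tcp_rot: [0.385, 0.593, -0.385, 0.593]
contact_force: [0.1, 0.2, -0.9]
opening: 0.998
```

Emit:
{"fn": "servo_tool", "kwargs": {
  "deltas": [
    [[0, 0, -0.2, 0], [0, 0, -0.4, 0], [0, 0, -0.6, 0], [0, 0, -0.77, 0], [0, 0, -0.77, 0]]
  ]
}}

```text
time: 4.1
eef_pos: [0.6142, -0.1844, 0.0112]
tcp_rot: [0.384, 0.595, -0.385, 0.591]
contact_force: [-0.5, 0.8, 0.4]
opening: 0.995
```

Emit:
{"fn": "servo_tool", "kwargs": {
  "deltas": [
    [[0, 0, 0, 0], [0, 0, 0, 0], [0, 0, 0, 0], [0, 0, 0, 0], [0, 0, 0, 0]]
  ],
  "claw": -1,
  "force": 25
}}

```text
time: 4.6
eef_pos: [0.6174, -0.1853, 0.0154]
tcp_rot: [0.385, 0.593, -0.384, 0.594]
contact_force: [-0.1, -0.7, 2.9]
opening: 0.264
```

Emit:
{"fn": "servo_tool", "kwargs": {
  "deltas": [
    [[0, 0, 0, 0], [0, 0, 0, 0], [0, 0, 0, 0], [0, 0, 0, 0], [0, 0, 0, 0]]
  ]
}}

```text
time: 5.1
eef_pos: [0.6175, -0.1854, 0.0154]
tcp_rot: [0.385, 0.593, -0.384, 0.594]
contact_force: [-0.6, 0.4, 5.5]
opening: 0.262
```

Emit:
{"fn": "servo_tool", "kwargs": {
  "deltas": [
    [[0, 0, 0.1, 0], [0, 0, 0.2, 0], [0, 0, 0.35, 0], [0, 0, 0.5, 0], [0, 0, 0.6, 0]]
  ]
}}

```text
time: 5.6
eef_pos: [0.6176, -0.1855, 0.0768]
tcp_rot: [0.385, 0.592, -0.384, 0.594]
contact_force: [1.6, -0.3, -0.6]
opening: 0.262
```

Emit:
{"fn": "servo_tool", "kwargs": {
  "deltas": [
    [[-0.1, -0.15, 0, 0], [-0.22, -0.32, 0, 0], [-0.36, -0.5, 0, 0], [-0.5, -0.7, 0, 0], [-0.65, -0.89, 0, 0]]
  ]
}}

```text
time: 6.1
eef_pos: [0.5502, -0.2754, 0.0739]
tcp_rot: [0.384, 0.594, -0.385, 0.593]
contact_force: [0.3, 0.2, 0.1]
opening: 0.262
```

Emit:
{"fn": "servo_tool", "kwargs": {
  "deltas": [
    [[-0.15, -0.2, 0, 0], [-0.3, -0.4, 0, 0], [-0.45, -0.6, 0, 0], [-0.57, -0.78, 0, 0], [-0.65, -0.89, 0, 0]]
  ]
}}

```text
time: 6.6
eef_pos: [0.4849, -0.3648, 0.074]
tcp_rot: [0.385, 0.593, -0.385, 0.593]
contact_force: [-0.1, -0.0, -0.3]
opening: 0.259
```

```bash
python3 look.py w2.png 487.5,-363.1,20,8 491,-288.1,27,8
```

```text
6.65 [ 0.48435384 -0.36588683  0.0741322 ]
```

View pics/w2.png

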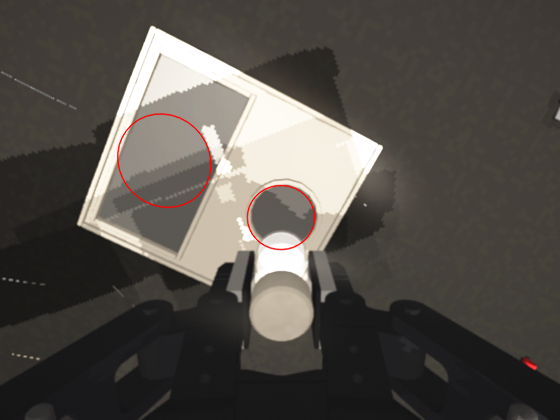

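Emit:
{"fn": "servo_tool", "kwargs": {
  "deltas": [
    [[0.03, 0.03, -0.12, 0], [0.03, 0.03, -0.25, 0], [0.03, 0.03, -0.38, 0], [0.03, 0.03, -0.48, 0], [0.03, 0.03, -0.54, 0]]
  ]
}}

```text
time: 7.15
eef_pos: [0.4893, -0.3586, 0.0182]
tcp_rot: [0.385, 0.595, -0.384, 0.592]
contact_force: [-3.9, 5.2, 30.8]
opening: 0.259
```

Emit:
{"fn": "servo_tool", "kwargs": {
  "deltas": [
    [[0, 0, 0, 0], [0, 0, 0, 0], [0, 0, 0, 0], [0, 0, 0, 0], [0, 0, 0, 0]]
  ]
}}

```text
time: 7.65
eef_pos: [0.4898, -0.3602, 0.0205]
tcp_rot: [0.385, 0.593, -0.385, 0.594]
contact_force: [-0.2, -1.0, -0.3]
opening: 0.257
```

Emit:
{"fn": "servo_tool", "kwargs": {
  "deltas": [
    [[0, 0, 0, 0], [0, 0, 0, 0], [0, 0, 0, 0], [0, 0, 0, 0], [0, 0, 0, 0]]
  ],
  "claw": -0.1
}}

```text
time: 8.15
eef_pos: [0.4898, -0.3601, 0.0204]
tcp_rot: [0.385, 0.593, -0.385, 0.593]
contact_force: [0.1, -0.6, 0.6]
opening: 0.45
```

Emit:
{"fn": "servo_tool", "kwargs": {
  "deltas": [
    [[0, 0, 0.1, 0], [0, 0, 0.3, 0], [0, 0, 0.5, 0], [0, 0, 0.75, 0], [0, 0, 0.95, 0]]
  ]
}}

```text
time: 8.65
eef_pos: [0.4902, -0.3604, 0.1176]
tcp_rot: [0.384, 0.593, -0.385, 0.594]
contact_force: [0.7, 0.7, 0.5]
opening: 0.447
```

```bash
python3 look.py w3.png 487.5,-363.1,20,8 489.8,-360.2,12,55
```

```text
8.7 [ 0.4918641  -0.36203064  0.12162984]
```

View pics/w3.png

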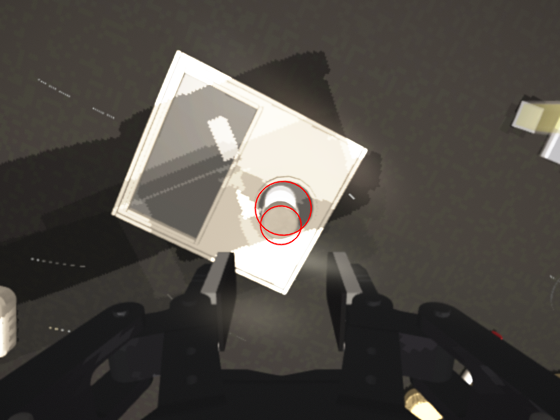

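Vial one stands upright in tray_two's well, with its cap at (282,223). Next is the packet.

Emit:
{"fn": "servo_tool", "kwargs": {
  "deltas": [
    [[0.05, 0.16, 0.02, 0.04], [0.1, 0.33, 0.03, 0.085], [0.16, 0.5, 0.04, 0.13], [0.21, 0.66, 0.05, 0.17], [0.26, 0.83, 0.06, 0.215]]
  ],
  "claw": 1
}}

```text
time: 9.2
eef_pos: [0.5158, -0.2764, 0.1214]
tcp_rot: [0.278, 0.65, -0.279, 0.65]
contact_force: [0.9, 0.2, -0.8]
opening: 1.0
```

Emit:
{"fn": "servo_tool", "kwargs": {
  "deltas": [
    [[0.05, 0.16, 0.02, 0.04], [0.1, 0.33, 0.03, 0.085], [0.16, 0.5, 0.04, 0.13], [0.21, 0.66, 0.05, 0.17], [0.26, 0.83, 0.06, 0.215]]
  ]
}}

```text
time: 9.7
eef_pos: [0.5419, -0.1934, 0.1274]
tcp_rot: [0.165, 0.687, -0.165, 0.688]
contact_force: [0.3, -0.3, -0.1]
opening: 0.999
```

Emit:
{"fn": "servo_tool", "kwargs": {
  "deltas": [
    [[0.05, 0.16, 0.02, 0.04], [0.1, 0.33, 0.03, 0.085], [0.16, 0.5, 0.04, 0.13], [0.21, 0.66, 0.05, 0.17], [0.26, 0.83, 0.06, 0.215]]
  ]
}}

```text
time: 10.2
eef_pos: [0.5678, -0.1104, 0.1333]
tcp_rot: [0.047, 0.705, -0.047, 0.706]
contact_force: [-0.1, -0.6, -0.2]
opening: 1.001
```

Emit:
{"fn": "servo_tool", "kwargs": {
  "deltas": [
    [[0.05, 0.16, 0.02, 0.04], [0.1, 0.33, 0.03, 0.085], [0.16, 0.5, 0.04, 0.13], [0.21, 0.66, 0.05, 0.17], [0.26, 0.83, 0.06, 0.215]]
  ]
}}

```text
time: 10.7
eef_pos: [0.5939, -0.0274, 0.1393]
tcp_rot: [-0.072, 0.703, 0.072, 0.703]
contact_force: [-0.3, 0.1, 0.0]
opening: 1.002
```

Emit:
{"fn": "servo_tool", "kwargs": {
  "deltas": [
    [[0.05, 0.2, 0.02, 0.05], [0.1, 0.4, 0.03, 0.1], [0.16, 0.6, 0.04, 0.15], [0.26, 0.82, 0.06, 0.213], [0.26, 0.82, 0.06, 0.213]]
  ]
}}

```text
time: 11.2
eef_pos: [0.6205, 0.0561, 0.1457]
tcp_rot: [-0.188, 0.681, 0.188, 0.682]
contact_force: [-0.7, 0.1, 0.6]
opening: 1.002
```

```bash
cat > box.py <<'E'
import sys
from h import *
# name cx cy w(x) l(y) yawdeg z  (mm): overlay box; and segment bright blob near it
n=sys.argv[1]; cx,cy,w,l,a,z=map(float,sys.argv[2:8]); thr=int(sys.argv[8])
s=get_state();W=wcal(); im=read_camera("wrist"); M=Rn.from_quat(s['tcp_rot']).as_matrix()
print(np.round(s['eef_pos']*1000,1),'jaw',round(np.degrees(np.arctan2(M[1,2],M[0,2])),1),'t',s['time'])
R=Rn.from_euler('z',a,degrees=True).as_matrix()[:2,:2]
B=np.c_[np.array([(-w,-l),(w,-l),(w,l),(-w,l)])/2@R.T+(cx,cy),[z]*4]/1000
m=np.uint8(im.max(2)>thr)
k=np.zeros_like(m); cv2.fillConvexPoly(k,np.int32(wpix(W,(B-[cx/1e3,cy/1e3,0])*[1.35,1.35,1]+[cx/1e3,cy/1e3,0])),1)
cs=cv2.findContours(m&k,cv2.RETR_EXTERNAL,cv2.CHAIN_APPROX_NONE)[0]; c=max(cs,key=cv2.contourArea)
q=cv2.minAreaRect((wray(W,c.reshape(-1,2),z/1000)[:,:2]*1000).astype(np.float32)); print('blob',np.round(q[0],1),np.round(q[1],1),round(q[2],1))
draw(im,W,B,(0,0,255)); cv2.imwrite('pics/'+n,im)
E
python3 box.py w4.png 619.7 53.4 34 85 30.7 18 110
```

```text
[620.5  56.1 145.7] jaw 30.9 t 11.2
blob [620.2  53.5] [35.4 86.8] 30.4
```

View pics/w4.png

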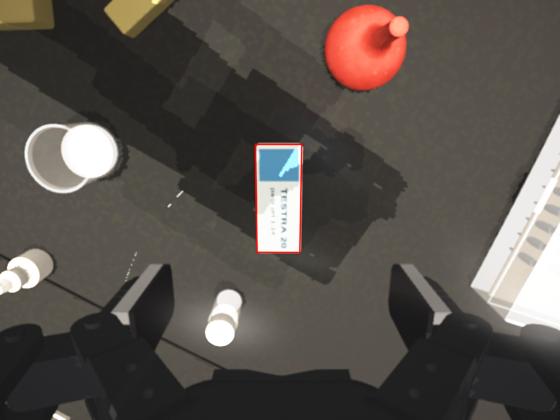

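Emit:
{"fn": "servo_tool", "kwargs": {
  "deltas": [
    [[0, 0, -0.2, 0], [0, 0, -0.4, 0], [0, 0, -0.6, 0], [0, 0, -0.8, 0], [0, 0, -1, 0]]
  ]
}}

```text
time: 11.75
eef_pos: [0.6193, 0.0528, 0.0444]
tcp_rot: [-0.186, 0.682, 0.186, 0.682]
contact_force: [0.3, 0.9, 0.7]
opening: 1.001
```

Emit:
{"fn": "servo_tool", "kwargs": {
  "deltas": [
    [[0, 0, -0.15, 0], [0, 0, -0.25, 0], [0, 0, -0.33, 0], [0, 0, -0.36, 0], [0, 0, -0.36, 0]]
  ]
}}

```text
time: 12.25
eef_pos: [0.6199, 0.0539, 0.0094]
tcp_rot: [-0.187, 0.682, 0.187, 0.682]
contact_force: [0.1, -0.5, 0.4]
opening: 1.004
```

Emit:
{"fn": "servo_tool", "kwargs": {
  "deltas": [
    [[0, 0, 0, 0], [0, 0, 0, 0], [0, 0, 0, 0], [0, 0, 0, 0], [0, 0, 0, 0]]
  ]
}}

```text
time: 12.75
eef_pos: [0.6199, 0.0539, 0.0095]
tcp_rot: [-0.187, 0.682, 0.187, 0.682]
contact_force: [-0.8, -0.8, 0.5]
opening: 0.995
```

Emit:
{"fn": "servo_tool", "kwargs": {
  "deltas": [
    [[0, 0, -0.02, 0], [0, 0, -0.02, 0], [0, 0, -0.02, 0], [0, 0, -0.02, 0], [0, 0, -0.02, 0]]
  ],
  "claw": -1,
  "force": 35
}}

```text
time: 13.25
eef_pos: [0.62, 0.0539, 0.0075]
tcp_rot: [-0.187, 0.682, 0.187, 0.682]
contact_force: [-0.7, -0.1, 0.2]
opening: 0.387
```

Emit:
{"fn": "servo_tool", "kwargs": {
  "deltas": [
    [[0, 0, 0, 0], [0, 0, 0, 0], [0, 0, 0.1, 0], [0, 0, 0.25, 0], [0, 0, 0.4, 0]]
  ]
}}

```text
time: 13.75
eef_pos: [0.6199, 0.0539, 0.0488]
tcp_rot: [-0.187, 0.682, 0.187, 0.682]
contact_force: [0.0, 0.2, 0.2]
opening: 0.385
```

Emit:
{"fn": "servo_tool", "kwargs": {
  "deltas": [
    [[0, 0, 0.15, 0], [0, 0, 0.3, 0], [0, 0, 0.4, 0], [0, 0, 0.5, 0], [0, 0, 0.5, 0]]
  ]
}}

```text
time: 14.25
eef_pos: [0.6208, 0.0539, 0.0994]
tcp_rot: [-0.187, 0.681, 0.187, 0.683]
contact_force: [-0.2, 0.3, -0.3]
opening: 0.385
```

Emit:
{"fn": "servo_tool", "kwargs": {
  "deltas": [
    [[-0.05, -0.12, 0, 0.02], [-0.11, -0.3, 0, 0.05], [-0.18, -0.5, 0, 0.09], [-0.25, -0.68, 0, 0.12], [-0.32, -0.85, 0, 0.157]]
  ]
}}

```text
time: 14.75
eef_pos: [0.5868, -0.0317, 0.0964]
tcp_rot: [-0.27, 0.654, 0.271, 0.653]
contact_force: [0.4, 0.2, -0.5]
opening: 0.386
```

Emit:
{"fn": "servo_tool", "kwargs": {
  "deltas": [
    [[-0.06, -0.17, 0, 0.03], [-0.13, -0.34, 0, 0.06], [-0.2, -0.51, 0, 0.09], [-0.26, -0.68, 0, 0.12], [-0.32, -0.85, 0, 0.157]]
  ]
}}

```text
time: 15.25
eef_pos: [0.5548, -0.1165, 0.0964]
tcp_rot: [-0.348, 0.616, 0.349, 0.615]
contact_force: [-0.6, -0.3, 0.1]
opening: 0.389
```

Emit:
{"fn": "servo_tool", "kwargs": {
  "deltas": [
    [[-0.06, -0.17, 0, 0.03], [-0.13, -0.34, 0, 0.06], [-0.2, -0.51, 0, 0.09], [-0.26, -0.68, 0, 0.12], [-0.32, -0.85, 0, 0.157]]
  ]
}}

```text
time: 15.75
eef_pos: [0.5229, -0.2015, 0.0964]
tcp_rot: [-0.421, 0.568, 0.422, 0.567]
contact_force: [0.5, 0.9, -0.6]
opening: 0.388
```

Emit:
{"fn": "servo_tool", "kwargs": {
  "deltas": [
    [[-0.06, -0.17, 0, 0.03], [-0.13, -0.34, 0, 0.06], [-0.2, -0.51, 0, 0.09], [-0.28, -0.74, 0, 0.13], [-0.33, -0.87, 0, 0.157]]
  ]
}}

```text
time: 16.25
eef_pos: [0.4898, -0.2891, 0.0966]
tcp_rot: [-0.488, 0.512, 0.488, 0.512]
contact_force: [0.1, 0.3, 0.2]
opening: 0.388
```

```bash
python3 box.py w5.png 491 -288.1 105 54 -2.7 8 110
```

```text
[ 489.8 -289.1   96.6] jaw 87.3 t 16.25
blob [ 495.2 -289.4] [ 71.4 133. ] 87.4
```

View pics/w5.png

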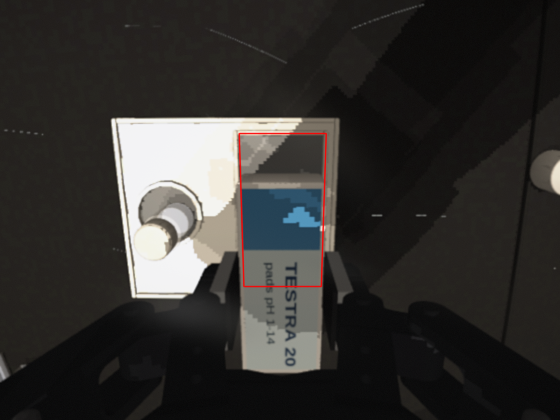

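Emit:
{"fn": "servo_tool", "kwargs": {
  "deltas": [
    [[0.01, 0.01, -0.15, 0], [0.01, 0.01, -0.32, 0], [0.01, 0.01, -0.5, 0], [0.01, 0.01, -0.65, 0], [0.01, 0.01, -0.72, 0]]
  ]
}}

```text
time: 16.8
eef_pos: [0.4906, -0.2851, 0.0224]
tcp_rot: [-0.486, 0.512, 0.489, 0.512]
contact_force: [0.1, 0.2, -0.2]
opening: 0.384
```

Emit:
{"fn": "servo_tool", "kwargs": {
  "deltas": [
    [[0, 0, -0.03, 0], [0, 0, -0.06, 0], [0, 0, -0.09, 0], [0, 0, -0.12, 0], [0, 0, -0.13, 0]]
  ]
}}

```text
time: 17.3
eef_pos: [0.4918, -0.2872, 0.0124]
tcp_rot: [-0.488, 0.512, 0.487, 0.512]
contact_force: [-0.1, -0.5, -1.1]
opening: 0.388
```

Emit:
{"fn": "servo_tool", "kwargs": {
  "deltas": [
    [[0, 0, -0.01, 0], [0, 0, -0.015, 0], [0, 0, -0.015, 0], [0, 0, -0.015, 0], [0, 0, -0.015, 0]]
  ]
}}

```text
time: 17.8
eef_pos: [0.4918, -0.2872, 0.0109]
tcp_rot: [-0.488, 0.512, 0.488, 0.512]
contact_force: [-0.3, -0.7, -0.4]
opening: 0.388
```

Emit:
{"fn": "servo_tool", "kwargs": {
  "deltas": [
    [[0, 0, 0, 0], [0, 0, 0, 0], [0, 0, 0, 0], [0, 0, 0, 0], [0, 0, 0, 0]]
  ],
  "claw": 0.1
}}

```text
time: 18.3
eef_pos: [0.4918, -0.2871, 0.0109]
tcp_rot: [-0.488, 0.512, 0.488, 0.512]
contact_force: [0.1, -0.6, -0.5]
opening: 0.55
```

Emit:
{"fn": "servo_tool", "kwargs": {
  "deltas": [
    [[0, 0, 0.1, 0], [0, 0, 0.3, 0], [0, 0, 0.5, 0], [0, 0, 0.75, 0], [0, 0, 1, 0]]
  ]
}}

```text
time: 18.8
eef_pos: [0.4917, -0.287, 0.1124]
tcp_rot: [-0.488, 0.512, 0.488, 0.512]
contact_force: [0.7, 0.8, 0.4]
opening: 0.548
```

```bash
python3 box.py w6.png 491 -288.1 85 34 -2.7 21 110
```

```text
[ 491.7 -287.   112.4] jaw 87.2 t 18.8
blob [ 483.8 -288.4] [ 46.5 101.3] 87.2
```

View pics/w6.png

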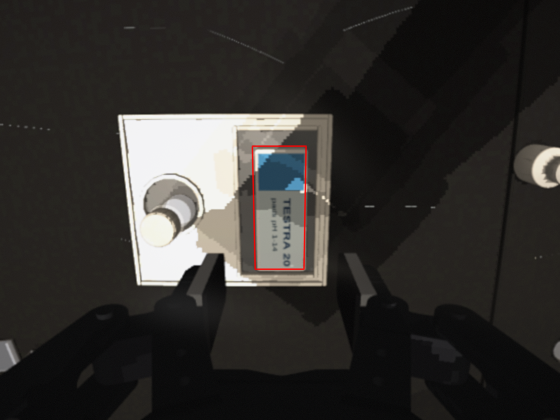

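Emit:
{"fn": "servo_tool", "kwargs": {
  "deltas": [
    [[-0.01, 0.16, 0.02, 0.03], [-0.02, 0.33, 0.03, 0.06], [-0.03, 0.5, 0.05, 0.1], [-0.04, 0.66, 0.06, 0.13], [-0.05, 0.83, 0.08, 0.16]]
  ],
  "claw": 1
}}

```text
time: 19.35
eef_pos: [0.4857, -0.2017, 0.1175]
tcp_rot: [-0.548, 0.446, 0.55, 0.446]
contact_force: [-0.6, -1.2, -0.1]
opening: 1.003
```

Emit:
{"fn": "servo_tool", "kwargs": {
  "deltas": [
    [[-0.01, 0.16, 0.02, 0.03], [-0.02, 0.33, 0.03, 0.06], [-0.03, 0.5, 0.05, 0.1], [-0.04, 0.66, 0.06, 0.13], [-0.05, 0.83, 0.08, 0.16]]
  ]
}}

```text
time: 19.85
eef_pos: [0.4816, -0.1197, 0.1268]
tcp_rot: [-0.6, 0.374, 0.6, 0.374]
contact_force: [-0.4, 0.3, 0.2]
opening: 1.003
```

Emit:
{"fn": "servo_tool", "kwargs": {
  "deltas": [
    [[-0.01, 0.16, 0.02, 0.03], [-0.02, 0.33, 0.03, 0.06], [-0.03, 0.5, 0.05, 0.1], [-0.04, 0.66, 0.06, 0.13], [-0.05, 0.83, 0.08, 0.16]]
  ]
}}

```text
time: 20.35
eef_pos: [0.4765, -0.0368, 0.1349]
tcp_rot: [-0.642, 0.295, 0.642, 0.295]
contact_force: [-0.1, 1.2, -0.9]
opening: 1.001
```

Emit:
{"fn": "servo_tool", "kwargs": {
  "deltas": [
    [[-0.01, 0.16, 0.02, 0.03], [-0.02, 0.33, 0.03, 0.06], [-0.03, 0.5, 0.05, 0.1], [-0.04, 0.66, 0.06, 0.13], [-0.05, 0.83, 0.08, 0.16]]
  ]
}}

```text
time: 20.85
eef_pos: [0.4714, 0.0461, 0.1429]
tcp_rot: [0.674, -0.213, -0.674, -0.213]
contact_force: [0.2, 0.2, -0.0]
opening: 1.0
```

Emit:
{"fn": "servo_tool", "kwargs": {
  "deltas": [
    [[-0.01, 0.16, 0, 0.03], [-0.02, 0.33, 0, 0.06], [-0.03, 0.5, 0, 0.1], [-0.04, 0.74, 0, 0.14], [-0.05, 0.83, 0, 0.16]]
  ]
}}

```text
time: 21.35
eef_pos: [0.4663, 0.1297, 0.1429]
tcp_rot: [0.696, -0.126, -0.696, -0.126]
contact_force: [0.3, 0.3, -0.3]
opening: 0.999
```

```bash
python3 box.py w7.png 465.9 128.4 22 50 -20.9 18 100
```

```text
[466.3 129.7 142.9] jaw 159.5 t 21.35
blob [466.  125.9] [48.6 21.3] 68.8
```

View pics/w7.png

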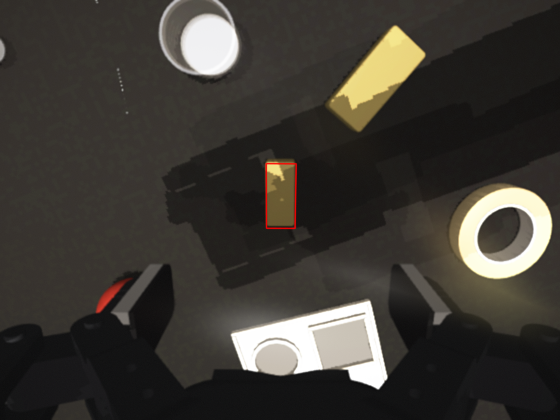

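Emit:
{"fn": "servo_tool", "kwargs": {
  "deltas": [
    [[0, -0.01, -0.2, 0], [0, -0.01, -0.4, 0], [0, -0.01, -0.6, 0], [0, -0.01, -0.8, 0], [0, -0.01, -1, 0]]
  ]
}}

```text
time: 21.9
eef_pos: [0.4668, 0.1264, 0.0422]
tcp_rot: [0.696, -0.128, -0.695, -0.128]
contact_force: [0.2, -0.1, -0.6]
opening: 1.001
```

Emit:
{"fn": "servo_tool", "kwargs": {
  "deltas": [
    [[0, 0, -0.12, 0], [0, 0, -0.22, 0], [0, 0, -0.3, 0], [0, 0, -0.34, 0], [0, 0, -0.35, 0]]
  ]
}}

```text
time: 22.4
eef_pos: [0.4669, 0.1269, 0.0077]
tcp_rot: [0.695, -0.128, -0.695, -0.128]
contact_force: [0.0, 0.8, -0.2]
opening: 1.002
```

Emit:
{"fn": "servo_tool", "kwargs": {
  "deltas": [
    [[0, 0, 0, 0], [0, 0, 0, 0], [0, 0, 0, 0], [0, 0, 0, 0], [0, 0, 0, 0]]
  ],
  "claw": -1,
  "force": 30
}}

```text
time: 22.9
eef_pos: [0.4673, 0.127, 0.0084]
tcp_rot: [0.696, -0.128, -0.695, -0.128]
contact_force: [0.6, -0.4, 0.2]
opening: 0.246
```

Emit:
{"fn": "servo_tool", "kwargs": {
  "deltas": [
    [[0, 0, 0, 0], [0, 0, 0, 0], [0, 0, 0, 0], [0, 0, 0, 0], [0, 0, 0, 0]]
  ]
}}

```text
time: 23.4
eef_pos: [0.4672, 0.127, 0.0083]
tcp_rot: [0.696, -0.128, -0.695, -0.128]
contact_force: [-0.0, -0.1, 4.6]
opening: 0.244
```

Emit:
{"fn": "servo_tool", "kwargs": {
  "deltas": [
    [[0, 0, 0.12, 0], [0, 0, 0.3, 0], [0, 0, 0.5, 0], [0, 0, 0.68, 0], [0, 0, 0.75, 0]]
  ]
}}

```text
time: 23.9
eef_pos: [0.4675, 0.127, 0.0847]
tcp_rot: [0.696, -0.127, -0.695, -0.128]
contact_force: [-0.3, 0.3, -0.1]
opening: 0.245
```

Emit:
{"fn": "servo_tool", "kwargs": {
  "deltas": [
    [[0.02, 0.12, 0, -0.05], [0.04, 0.27, 0, -0.1], [0.06, 0.43, 0, -0.16], [0.09, 0.59, 0, -0.22], [0.11, 0.745, 0, -0.276]]
  ]
}}

```text
time: 24.4
eef_pos: [0.477, 0.2019, 0.0821]
tcp_rot: [-0.651, 0.276, 0.652, 0.275]
contact_force: [0.2, 0.2, -1.6]
opening: 0.244
```

Emit:
{"fn": "servo_tool", "kwargs": {
  "deltas": [
    [[0.02, 0.15, 0, -0.055], [0.04, 0.3, 0, -0.11], [0.06, 0.45, 0, -0.165], [0.09, 0.6, 0, -0.22], [0.11, 0.745, 0, -0.276]]
  ]
}}

```text
time: 24.9
eef_pos: [0.488, 0.2763, 0.0819]
tcp_rot: [-0.576, 0.41, 0.577, 0.408]
contact_force: [1.1, -0.6, -0.8]
opening: 0.245
```

Emit:
{"fn": "servo_tool", "kwargs": {
  "deltas": [
    [[0.02, 0.15, 0, -0.055], [0.04, 0.3, 0, -0.11], [0.06, 0.45, 0, -0.165], [0.09, 0.62, 0, -0.23], [0.11, 0.745, 0, -0.276]]
  ]
}}

```text
time: 25.4
eef_pos: [0.4991, 0.3509, 0.0819]
tcp_rot: [-0.475, 0.524, 0.476, 0.523]
contact_force: [0.5, -0.4, -0.3]
opening: 0.249
```

```bash
python3 box.py w8.png 500.3 350.4 70 42 -5.3 8 110
```

```text
[499.1 350.9  81.9] jaw 84.5 t 25.4
blob [499.9 350.1] [57.3 94.1] 84.5
```

View pics/w8.png

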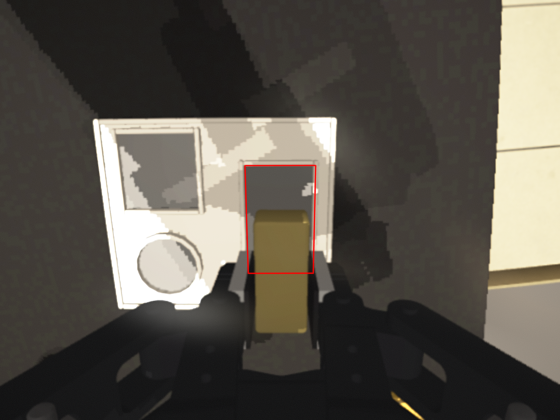

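Emit:
{"fn": "servo_tool", "kwargs": {
  "deltas": [
    [[0, 0, -0.15, 0], [0, 0, -0.32, 0], [0, 0, -0.47, 0], [0, 0, -0.57, 0], [0, 0, -0.61, 0]]
  ]
}}

```text
time: 25.95
eef_pos: [0.4984, 0.3493, 0.0192]
tcp_rot: [-0.476, 0.524, 0.477, 0.521]
contact_force: [-0.1, 0.4, -0.3]
opening: 0.242
```

Emit:
{"fn": "servo_tool", "kwargs": {
  "deltas": [
    [[0, 0, -0.03, 0], [0, 0, -0.05, 0], [0, 0, -0.07, 0], [0, 0, -0.085, 0], [0, 0, -0.09, 0]]
  ]
}}

```text
time: 26.45
eef_pos: [0.4999, 0.3505, 0.0131]
tcp_rot: [-0.476, 0.522, 0.476, 0.523]
contact_force: [-0.3, -0.1, 0.3]
opening: 0.248
```

Emit:
{"fn": "servo_tool", "kwargs": {
  "deltas": [
    [[0, 0, 0, 0], [0, 0, 0, 0], [0, 0, 0, 0], [0, 0, 0, 0], [0, 0, 0, 0]]
  ]
}}

```text
time: 26.95
eef_pos: [0.4998, 0.3504, 0.0129]
tcp_rot: [-0.476, 0.523, 0.476, 0.523]
contact_force: [-0.4, -0.3, -0.6]
opening: 0.245
```

Emit:
{"fn": "servo_tool", "kwargs": {
  "deltas": [
    [[0, 0, -0.01, 0], [0, 0, -0.015, 0], [0, 0, -0.015, 0], [0, 0, -0.015, 0], [0, 0, -0.015, 0]]
  ]
}}

```text
time: 27.45
eef_pos: [0.4998, 0.3504, 0.0113]
tcp_rot: [-0.476, 0.523, 0.476, 0.523]
contact_force: [0.1, -1.0, -0.7]
opening: 0.247
```

Emit:
{"fn": "servo_tool", "kwargs": {
  "deltas": [
    [[0, 0, 0, 0], [0, 0, 0, 0], [0, 0, 0, 0], [0, 0, 0, 0], [0, 0, 0, 0]]
  ],
  "claw": -0.15
}}

```text
time: 27.95
eef_pos: [0.4998, 0.3504, 0.0113]
tcp_rot: [-0.476, 0.523, 0.476, 0.523]
contact_force: [-0.4, 0.1, -0.5]
opening: 0.425
```

Emit:
{"fn": "servo_tool", "kwargs": {
  "deltas": [
    [[0, 0, 0.1, 0], [0, 0, 0.3, 0], [0, 0, 0.5, 0], [0, 0, 0.75, 0], [0, 0, 1, 0]]
  ]
}}

```text
time: 28.45
eef_pos: [0.4997, 0.3504, 0.1129]
tcp_rot: [-0.476, 0.523, 0.476, 0.523]
contact_force: [0.9, 0.7, 0.3]
opening: 0.421
```

Emit:
{"fn": "servo_tool", "kwargs": {
  "deltas": [
    [[0, 0, 0.15, 0], [0, 0, 0.3, 0], [0, 0, 0.4, 0], [0, 0, 0.45, 0], [0, 0, 0.45, 0]]
  ]
}}

```text
time: 28.95
eef_pos: [0.4999, 0.3505, 0.1566]
tcp_rot: [-0.476, 0.523, 0.476, 0.523]
contact_force: [-0.2, 0.0, -0.4]
opening: 0.427
```

```bash
python3 box.py w9.png 500 350.5 50 22 -5.3 21 110
python3 - <<'E'
from h import *
im=cv2.imread('pics/w9.png'); 
cv2.imwrite('pics/w9.png',im)
E
```

```text
[499.9 350.5 156.6] jaw 84.7 t 28.95
blob [502.6 350.1] [30.3 60.6] 84.7
```

View pics/w9.png

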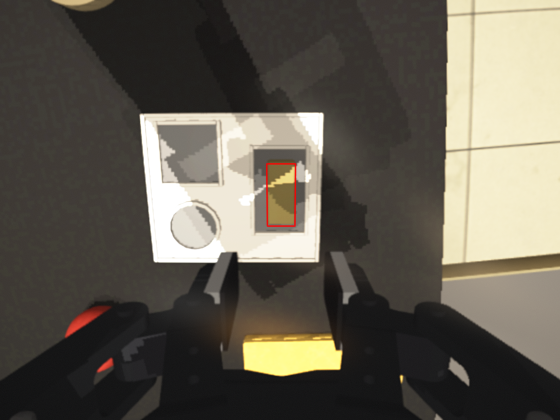

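Emit:
{"fn": "servo_tool", "kwargs": {
  "deltas": [
    [[0.05, -0.16, 0, 0], [0.1, -0.32, 0, 0], [0.16, -0.48, 0, 0], [0.21, -0.64, 0, 0], [0.26, -0.8, 0, 0]]
  ],
  "claw": 1
}}

```text
time: 29.5
eef_pos: [0.5263, 0.2685, 0.1562]
tcp_rot: [-0.476, 0.523, 0.476, 0.523]
contact_force: [-0.5, 0.3, -0.8]
opening: 1.001
```

Emit:
{"fn": "servo_tool", "kwargs": {
  "deltas": [
    [[0.05, -0.16, 0, 0], [0.1, -0.32, 0, 0], [0.16, -0.48, 0, 0], [0.21, -0.64, 0, 0], [0.26, -0.8, 0, 0]]
  ]
}}

```text
time: 30.0
eef_pos: [0.5522, 0.1891, 0.1564]
tcp_rot: [-0.476, 0.523, 0.476, 0.523]
contact_force: [0.2, 0.6, -0.2]
opening: 0.998
```

Emit:
{"fn": "servo_tool", "kwargs": {
  "deltas": [
    [[0.05, -0.16, 0, 0], [0.1, -0.32, 0, 0], [0.16, -0.48, 0, 0], [0.21, -0.64, 0, 0], [0.26, -0.8, 0, 0]]
  ]
}}

```text
time: 30.5
eef_pos: [0.5782, 0.1091, 0.1563]
tcp_rot: [-0.476, 0.523, 0.476, 0.523]
contact_force: [0.3, 0.8, 0.2]
opening: 1.0
```

Emit:
{"fn": "servo_tool", "kwargs": {
  "deltas": [
    [[0.05, -0.16, 0, 0], [0.1, -0.32, 0, 0], [0.16, -0.48, 0, 0], [0.21, -0.64, 0, 0], [0.26, -0.8, 0, 0]]
  ]
}}

```text
time: 31.0
eef_pos: [0.6042, 0.0291, 0.1563]
tcp_rot: [-0.476, 0.523, 0.476, 0.523]
contact_force: [0.3, 0.3, 0.5]
opening: 0.998
```

Emit:
{"fn": "servo_tool", "kwargs": {
  "deltas": [
    [[0.05, -0.16, 0, 0], [0.1, -0.32, 0, 0], [0.16, -0.48, 0, 0], [0.23, -0.72, 0, 0], [0.26, -0.8, 0, 0]]
  ]
}}

```text
time: 31.5
eef_pos: [0.6305, -0.052, 0.1564]
tcp_rot: [-0.476, 0.523, 0.476, 0.523]
contact_force: [0.2, -0.2, -0.5]
opening: 0.998
```

Run:
```python
from h import *
W=wcal(); print(get_state()['eef_pos']); im=read_camera("wrist")
for a in [(.6307,-.0503)]:
    draw(im,W,circ(a,.012,.052),(0,0,255)); draw(im,W,circ(a,.012,0),(0,255,0))
cv2.imwrite('pics/w10.png',im)
```

```text
[ 0.63048964 -0.0520137   0.15641622]
```

View pics/w10.png

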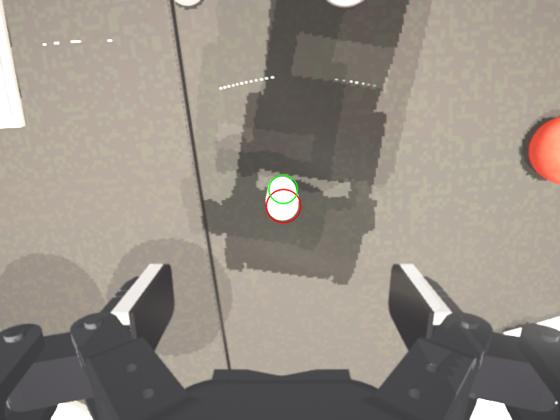

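Emit:
{"fn": "servo_tool", "kwargs": {
  "deltas": [
    [[0, 0, -0.2, 0], [0, 0, -0.4, 0], [0, 0, -0.6, 0], [0, 0, -0.8, 0], [0, 0, -1, 0]]
  ]
}}

```text
time: 32.05
eef_pos: [0.6296, -0.0489, 0.0556]
tcp_rot: [-0.476, 0.522, 0.477, 0.523]
contact_force: [-0.1, -0.4, 0.4]
opening: 0.999
```

Emit:
{"fn": "servo_tool", "kwargs": {
  "deltas": [
    [[0, 0, -0.15, 0], [0, 0, -0.28, 0], [0, 0, -0.36, 0], [0, 0, -0.4, 0], [0, 0, -0.4, 0]]
  ]
}}

```text
time: 32.55
eef_pos: [0.6297, -0.0496, 0.0161]
tcp_rot: [-0.476, 0.523, 0.476, 0.523]
contact_force: [0.1, -0.5, 0.6]
opening: 1.003
```

Emit:
{"fn": "servo_tool", "kwargs": {
  "deltas": [
    [[0, 0, 0, 0], [0, 0, 0, 0], [0, 0, 0, 0], [0, 0, 0, 0], [0, 0, 0, 0]]
  ],
  "claw": -1,
  "force": 25
}}

```text
time: 33.05
eef_pos: [0.63, -0.0497, 0.0168]
tcp_rot: [-0.476, 0.523, 0.476, 0.523]
contact_force: [0.0, -0.4, 1.9]
opening: 0.257
```

Emit:
{"fn": "servo_tool", "kwargs": {
  "deltas": [
    [[0, 0, 0, 0], [0, 0, 0, 0], [0, 0, 0, 0], [0, 0, 0, 0], [0, 0, 0, 0]]
  ]
}}

```text
time: 33.55
eef_pos: [0.63, -0.0497, 0.0168]
tcp_rot: [-0.476, 0.523, 0.476, 0.523]
contact_force: [-0.9, -0.7, 3.7]
opening: 0.263
```

Emit:
{"fn": "servo_tool", "kwargs": {
  "deltas": [
    [[0, 0, 0.1, 0], [0, 0, 0.25, 0], [0, 0, 0.45, 0], [0, 0, 0.65, 0], [0, 0, 0.85, 0]]
  ]
}}

```text
time: 34.05
eef_pos: [0.6298, -0.0495, 0.103]
tcp_rot: [-0.476, 0.522, 0.476, 0.523]
contact_force: [0.0, -0.7, 0.5]
opening: 0.264
```

Emit:
{"fn": "servo_tool", "kwargs": {
  "deltas": [
    [[0, 0, 0.15, 0], [0, 0, 0.3, 0], [0, 0, 0.4, 0], [0, 0, 0.45, 0], [0, 0, 0.45, 0]]
  ]
}}

```text
time: 34.55
eef_pos: [0.63, -0.0496, 0.1469]
tcp_rot: [-0.477, 0.522, 0.476, 0.523]
contact_force: [-0.5, 0.9, -0.0]
opening: 0.264
```

Emit:
{"fn": "servo_tool", "kwargs": {
  "deltas": [
    [[-0.04, 0.12, 0, 0], [-0.09, 0.28, 0, 0], [-0.15, 0.45, 0, 0], [-0.21, 0.63, 0, 0], [-0.265, 0.815, 0, 0]]
  ]
}}

```text
time: 35.05
eef_pos: [0.6023, 0.034, 0.146]
tcp_rot: [-0.476, 0.523, 0.477, 0.522]
contact_force: [-0.3, 0.0, -0.6]
opening: 0.263
```

Emit:
{"fn": "servo_tool", "kwargs": {
  "deltas": [
    [[-0.05, 0.16, 0, 0], [-0.1, 0.32, 0, 0], [-0.16, 0.48, 0, 0], [-0.21, 0.65, 0, 0], [-0.265, 0.815, 0, 0]]
  ]
}}

```text
time: 35.55
eef_pos: [0.5763, 0.1148, 0.1464]
tcp_rot: [-0.476, 0.523, 0.476, 0.523]
contact_force: [0.0, -0.8, -0.6]
opening: 0.26
```

Emit:
{"fn": "servo_tool", "kwargs": {
  "deltas": [
    [[-0.05, 0.16, 0, 0], [-0.1, 0.32, 0, 0], [-0.16, 0.48, 0, 0], [-0.21, 0.65, 0, 0], [-0.265, 0.815, 0, 0]]
  ]
}}

```text
time: 36.05
eef_pos: [0.5498, 0.1962, 0.1463]
tcp_rot: [-0.476, 0.523, 0.476, 0.523]
contact_force: [0.7, 0.4, -0.0]
opening: 0.262
```

Emit:
{"fn": "servo_tool", "kwargs": {
  "deltas": [
    [[-0.05, 0.16, 0, 0], [-0.1, 0.32, 0, 0], [-0.16, 0.48, 0, 0], [-0.22, 0.68, 0, 0], [-0.265, 0.815, 0, 0]]
  ]
}}

```text
time: 36.55
eef_pos: [0.5231, 0.278, 0.1463]
tcp_rot: [-0.476, 0.522, 0.476, 0.523]
contact_force: [0.0, -0.2, -0.3]
opening: 0.263
```

Emit:
{"fn": "servo_tool", "kwargs": {
  "deltas": [
    [[0, -0.01, -0.15, 0], [0, -0.01, -0.33, 0], [0, -0.01, -0.51, 0], [0, -0.01, -0.69, 0], [0, -0.01, -0.85, 0]]
  ]
}}

```text
time: 37.05
eef_pos: [0.5232, 0.2745, 0.0591]
tcp_rot: [-0.476, 0.523, 0.476, 0.522]
contact_force: [0.0, 0.3, -0.7]
opening: 0.259
```

Emit:
{"fn": "servo_tool", "kwargs": {
  "deltas": [
    [[0, 0, -0.1, 0], [0, 0, -0.2, 0], [0, 0, -0.28, 0], [0, 0, -0.34, 0], [0, 0, -0.37, 0]]
  ]
}}

```text
time: 37.55
eef_pos: [0.5237, 0.2754, 0.0239]
tcp_rot: [-0.476, 0.523, 0.476, 0.523]
contact_force: [-0.2, -0.4, -0.5]
opening: 0.259
```

Emit:
{"fn": "servo_tool", "kwargs": {
  "deltas": [
    [[0, 0, 0, 0], [0, 0, 0, 0], [0, 0, 0, 0], [0, 0, 0, 0], [0, 0, 0, 0]]
  ]
}}

```text
time: 38.05
eef_pos: [0.5239, 0.2755, 0.0246]
tcp_rot: [-0.476, 0.522, 0.476, 0.523]
contact_force: [0.1, 0.1, -0.0]
opening: 0.26
```

Emit:
{"fn": "servo_tool", "kwargs": {
  "deltas": [
    [[0, 0, -0.02, 0], [0, 0, -0.035, 0], [0, 0, -0.04, 0], [0, 0, -0.04, 0], [0, 0, -0.04, 0]]
  ]
}}

```text
time: 38.55
eef_pos: [0.5237, 0.2754, 0.0203]
tcp_rot: [-0.476, 0.523, 0.476, 0.523]
contact_force: [-0.4, 0.0, -0.3]
opening: 0.26
```

Emit:
{"fn": "servo_tool", "kwargs": {
  "deltas": [
    [[0, 0, 0, 0], [0, 0, 0, 0], [0, 0, 0, 0], [0, 0, 0, 0], [0, 0, 0, 0]]
  ],
  "claw": -0.1
}}

```text
time: 39.05
eef_pos: [0.5238, 0.2754, 0.0204]
tcp_rot: [-0.476, 0.523, 0.476, 0.523]
contact_force: [-0.5, -0.0, -0.5]
opening: 0.448
```

Emit:
{"fn": "servo_tool", "kwargs": {
  "deltas": [
    [[0, 0, 0.1, 0], [0, 0, 0.3, 0], [0, 0, 0.5, 0], [0, 0, 0.75, 0], [0, 0, 1, 0]]
  ]
}}

```text
time: 39.55
eef_pos: [0.5237, 0.2754, 0.1219]
tcp_rot: [-0.476, 0.523, 0.476, 0.523]
contact_force: [0.6, -0.5, -1.0]
opening: 0.45
```

Emit:
{"fn": "servo_tool", "kwargs": {
  "deltas": [
    [[-0.02, -0.12, 0.1, 0], [-0.04, -0.27, 0.15, 0], [-0.06, -0.43, 0.2, 0], [-0.08, -0.6, 0.2, 0], [-0.11, -0.76, 0.2, 0]]
  ],
  "claw": 1
}}

```text
time: 40.05
eef_pos: [0.5119, 0.1974, 0.1392]
tcp_rot: [-0.476, 0.524, 0.476, 0.522]
contact_force: [0.9, 0.1, -0.7]
opening: 0.999
```

Emit:
{"fn": "servo_tool", "kwargs": {
  "deltas": [
    [[-0.02, -0.15, 0, 0], [-0.04, -0.3, 0, 0], [-0.06, -0.45, 0, 0], [-0.08, -0.6, 0, 0], [-0.11, -0.76, 0, 0]]
  ]
}}

```text
time: 40.55
eef_pos: [0.5016, 0.1222, 0.1403]
tcp_rot: [-0.476, 0.523, 0.476, 0.523]
contact_force: [-0.0, 0.0, -0.3]
opening: 1.003
```

Emit:
{"fn": "servo_tool", "kwargs": {
  "deltas": [
    [[-0.02, -0.15, 0, 0], [-0.04, -0.3, 0, 0], [-0.06, -0.45, 0, 0], [-0.08, -0.6, 0, 0], [-0.11, -0.76, 0, 0]]
  ]
}}

```text
time: 41.05
eef_pos: [0.4906, 0.0463, 0.1404]
tcp_rot: [-0.476, 0.523, 0.476, 0.523]
contact_force: [-0.2, 0.4, 0.1]
opening: 0.998
```

Emit:
{"fn": "servo_tool", "kwargs": {
  "deltas": [
    [[-0.02, -0.15, 0, 0], [-0.04, -0.3, 0, 0], [-0.06, -0.45, 0, 0], [-0.08, -0.6, 0, 0], [-0.11, -0.76, 0, 0]]
  ]
}}

```text
time: 41.55
eef_pos: [0.4795, -0.0297, 0.1404]
tcp_rot: [-0.476, 0.523, 0.476, 0.523]
contact_force: [0.7, 0.4, 0.3]
opening: 0.997
```

Emit:
{"fn": "servo_tool", "kwargs": {
  "deltas": [
    [[-0.02, -0.15, 0, 0], [-0.04, -0.3, 0, 0], [-0.06, -0.45, 0, 0], [-0.09, -0.65, 0, 0], [-0.11, -0.76, 0, 0]]
  ]
}}

```text
time: 42.05
eef_pos: [0.4684, -0.1061, 0.1404]
tcp_rot: [-0.476, 0.523, 0.476, 0.523]
contact_force: [-0.1, -0.1, 0.9]
opening: 1.001
```

Run:
```python
from h import *
W=wcal(); print(get_state()['eef_pos']); im=read_camera("wrist")
a=(.469,-.1045)
draw(im,W,circ(a,.0135,.03),(0,0,255)); draw(im,W,circ(a,.0135,0),(0,255,0)); draw(im,W,circ(a,.003,.053),(255,0,0))
cv2.imwrite('pics/w11.png',im)
```

```text
[ 0.46844713 -0.10610965  0.14043898]
```

View pics/w11.png

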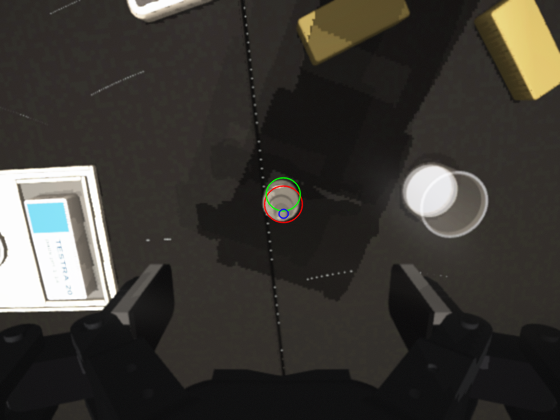

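Emit:
{"fn": "servo_tool", "kwargs": {
  "deltas": [
    [[0.005, 0.005, -0.2, 0], [0.005, 0.005, -0.4, 0], [0.005, 0.005, -0.6, 0], [0.005, 0.005, -0.8, 0], [0.005, 0.005, -0.95, 0]]
  ]
}}

```text
time: 42.6
eef_pos: [0.4686, -0.1036, 0.0441]
tcp_rot: [-0.476, 0.523, 0.477, 0.523]
contact_force: [-0.1, 0.6, 0.1]
opening: 0.997
```

Emit:
{"fn": "servo_tool", "kwargs": {
  "deltas": [
    [[0, 0, -0.15, 0], [0, 0, -0.25, 0], [0, 0, -0.31, 0], [0, 0, -0.35, 0], [0, 0, -0.35, 0]]
  ]
}}

```text
time: 43.1
eef_pos: [0.4692, -0.104, 0.0102]
tcp_rot: [-0.476, 0.523, 0.476, 0.523]
contact_force: [0.1, 0.3, -0.1]
opening: 0.999
```

Emit:
{"fn": "servo_tool", "kwargs": {
  "deltas": [
    [[0, 0, 0, 0], [0, 0, 0, 0], [0, 0, 0, 0], [0, 0, 0, 0], [0, 0, 0, 0]]
  ],
  "claw": -1,
  "force": 25
}}

```text
time: 43.6
eef_pos: [0.4696, -0.1043, 0.0108]
tcp_rot: [-0.477, 0.523, 0.476, 0.523]
contact_force: [-1.0, 0.2, 3.0]
opening: 0.293
```

Emit:
{"fn": "servo_tool", "kwargs": {
  "deltas": [
    [[0, 0, 0, 0], [0, 0, 0, 0], [0, 0, 0, 0], [0, 0, 0, 0], [0, 0, 0, 0]]
  ]
}}

```text
time: 44.1
eef_pos: [0.4697, -0.1043, 0.0108]
tcp_rot: [-0.477, 0.523, 0.476, 0.523]
contact_force: [-0.9, 0.7, 6.1]
opening: 0.295
```

Emit:
{"fn": "servo_tool", "kwargs": {
  "deltas": [
    [[0, 0, 0.1, 0], [0, 0, 0.25, 0], [0, 0, 0.45, 0], [0, 0, 0.7, 0], [0, 0, 0.95, 0]]
  ]
}}

```text
time: 44.6
eef_pos: [0.4685, -0.1037, 0.1058]
tcp_rot: [-0.476, 0.523, 0.477, 0.523]
contact_force: [0.8, 0.1, -0.1]
opening: 0.295
```

Emit:
{"fn": "servo_tool", "kwargs": {
  "deltas": [
    [[0, 0.1, 0.03, 0], [0, 0.25, 0.05, 0], [-0.01, 0.42, 0.05, 0], [-0.01, 0.59, 0.05, 0], [-0.015, 0.77, 0.05, 0]]
  ]
}}

```text
time: 45.1
eef_pos: [0.466, -0.025, 0.1082]
tcp_rot: [-0.475, 0.523, 0.478, 0.522]
contact_force: [-0.4, -0.6, -0.4]
opening: 0.295
```

Emit:
{"fn": "servo_tool", "kwargs": {
  "deltas": [
    [[0, 0.15, 0, 0], [0, 0.3, 0, 0], [-0.01, 0.46, 0, 0], [-0.01, 0.61, 0, 0], [-0.015, 0.77, 0, 0]]
  ]
}}

```text
time: 45.6
eef_pos: [0.4642, 0.0518, 0.1081]
tcp_rot: [-0.475, 0.523, 0.478, 0.522]
contact_force: [0.1, 0.8, -0.2]
opening: 0.288
```

Emit:
{"fn": "servo_tool", "kwargs": {
  "deltas": [
    [[0, 0.15, 0, 0], [0, 0.3, 0, 0], [-0.01, 0.46, 0, 0], [-0.01, 0.61, 0, 0], [-0.015, 0.77, 0, 0]]
  ]
}}

```text
time: 46.1
eef_pos: [0.4625, 0.1285, 0.1081]
tcp_rot: [-0.475, 0.524, 0.477, 0.521]
contact_force: [-0.4, -0.2, 0.3]
opening: 0.295
```

Emit:
{"fn": "servo_tool", "kwargs": {
  "deltas": [
    [[0, 0.15, 0, 0], [0, 0.3, 0, 0], [-0.01, 0.46, 0, 0], [-0.01, 0.61, 0, 0], [-0.015, 0.77, 0, 0]]
  ]
}}

```text
time: 46.6
eef_pos: [0.4609, 0.2052, 0.108]
tcp_rot: [-0.476, 0.524, 0.477, 0.521]
contact_force: [0.2, -0.5, -1.0]
opening: 0.293
```

Emit:
{"fn": "servo_tool", "kwargs": {
  "deltas": [
    [[0, 0.15, 0, 0], [0, 0.3, 0, 0], [-0.01, 0.46, 0, 0], [-0.01, 0.65, 0, 0], [-0.015, 0.77, 0, 0]]
  ]
}}

```text
time: 47.1
eef_pos: [0.4611, 0.2824, 0.1097]
tcp_rot: [-0.476, 0.523, 0.477, 0.522]
contact_force: [0.4, 0.5, -0.4]
opening: 0.294
```

Emit:
{"fn": "servo_tool", "kwargs": {
  "deltas": [
    [[0, 0, -0.12, 0], [0, 0, -0.28, 0], [0, 0, -0.45, 0], [0, 0, -0.6, 0], [0, 0, -0.7, 0]]
  ]
}}

```text
time: 47.6
eef_pos: [0.4607, 0.2801, 0.0381]
tcp_rot: [-0.476, 0.524, 0.476, 0.522]
contact_force: [-0.4, 0.5, -0.3]
opening: 0.289
```

```bash
python3 look.py w12.png 462.7,280.6,23.5,8 524.4,274.9,20,8
```

```text
47.65 [0.45985659 0.27977451 0.03689642]
```

View pics/w12.png

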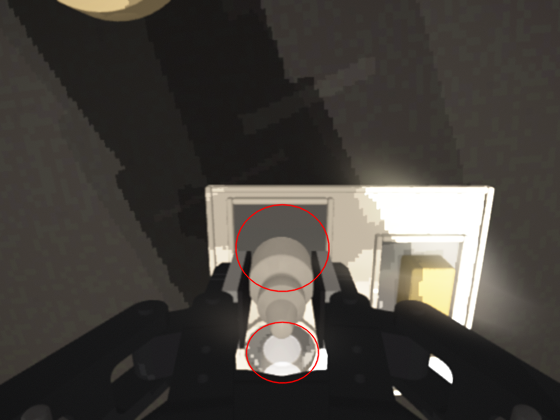

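Emit:
{"fn": "servo_tool", "kwargs": {
  "deltas": [
    [[0.01, 0, -0.05, 0], [0.01, 0, -0.1, 0], [0.01, 0, -0.15, 0], [0.01, 0, -0.19, 0], [0.01, 0, -0.21, 0]]
  ]
}}

```text
time: 48.15
eef_pos: [0.4627, 0.2809, 0.0191]
tcp_rot: [-0.476, 0.523, 0.476, 0.523]
contact_force: [0.0, -0.7, -0.9]
opening: 0.294
```

Emit:
{"fn": "servo_tool", "kwargs": {
  "deltas": [
    [[0, 0, 0, 0], [0, 0, 0, 0], [0, 0, 0, 0], [0, 0, 0, 0], [0, 0, 0, 0]]
  ]
}}

```text
time: 48.65
eef_pos: [0.4629, 0.281, 0.0195]
tcp_rot: [-0.476, 0.523, 0.476, 0.523]
contact_force: [-0.0, 0.5, 0.3]
opening: 0.295
```

Lower 5 mm, release, lift, and look at everything.

Emit:
{"fn": "servo_tool", "kwargs": {
  "deltas": [
    [[0, 0, -0.02, 0], [0, 0, -0.035, 0], [0, 0, -0.045, 0], [0, 0, -0.05, 0], [0, 0, -0.05, 0]]
  ]
}}

```text
time: 49.15
eef_pos: [0.4627, 0.2809, 0.0142]
tcp_rot: [-0.476, 0.523, 0.476, 0.523]
contact_force: [0.2, 1.5, -0.4]
opening: 0.297
```

Emit:
{"fn": "servo_tool", "kwargs": {
  "deltas": [
    [[0, 0, 0, 0], [0, 0, 0, 0], [0, 0, 0, 0], [0, 0, 0, 0], [0, 0, 0, 0]]
  ],
  "claw": -0.05
}}

```text
time: 49.65
eef_pos: [0.4628, 0.2809, 0.0144]
tcp_rot: [-0.476, 0.523, 0.476, 0.523]
contact_force: [-0.4, 0.1, 1.6]
opening: 0.477
```

Emit:
{"fn": "servo_tool", "kwargs": {
  "deltas": [
    [[0, 0, 0.1, 0], [0, 0, 0.3, 0], [0, 0, 0.5, 0], [0, 0, 0.75, 0], [0, 0, 1, 0]]
  ]
}}

```text
time: 50.15
eef_pos: [0.4627, 0.2809, 0.1159]
tcp_rot: [-0.476, 0.523, 0.476, 0.523]
contact_force: [0.3, 0.2, 0.0]
opening: 0.478
```

Emit:
{"fn": "servo_tool", "kwargs": {
  "deltas": [
    [[0, 0, 0.15, 0], [0, 0, 0.35, 0], [0, 0, 0.55, 0], [0, 0, 0.75, 0], [0, 0, 0.75, 0]]
  ]
}}

```text
time: 50.65
eef_pos: [0.4645, 0.2816, 0.1929]
tcp_rot: [-0.477, 0.52, 0.475, 0.525]
contact_force: [0.7, 0.5, 0.2]
opening: 0.477
```

Emit:
{"fn": "servo_tool", "kwargs": {
  "deltas": [
    [[0.1, -0.1, 0, 0], [0.2, -0.3, 0, 0], [0.3, -0.5, 0, 0], [0.4, -0.8, 0, 0], [0.4, -0.8, 0, 0]]
  ]
}}

```text
time: 51.15
eef_pos: [0.5033, 0.1975, 0.1873]
tcp_rot: [-0.475, 0.525, 0.475, 0.522]
contact_force: [-0.1, -0.4, -0.4]
opening: 0.474
```

Run:
```python
from h import *
a=read_camera("scene"); b=read_camera("top")
a=cv2.resize(a[200:340,100:420],(800,350),interpolation=cv2.INTER_CUBIC); b=cv2.resize(b[130:300,90:450],(530,250),interpolation=cv2.INTER_CUBIC)
b=np.pad(b,((0,0),(0,270),(0,0)))
cv2.imwrite('pics/f.png',np.vstack([a,b])); cv2.imwrite('pics/f2.png',read_camera("wrist"))
```

```text
(no output)
```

View pics/f.png

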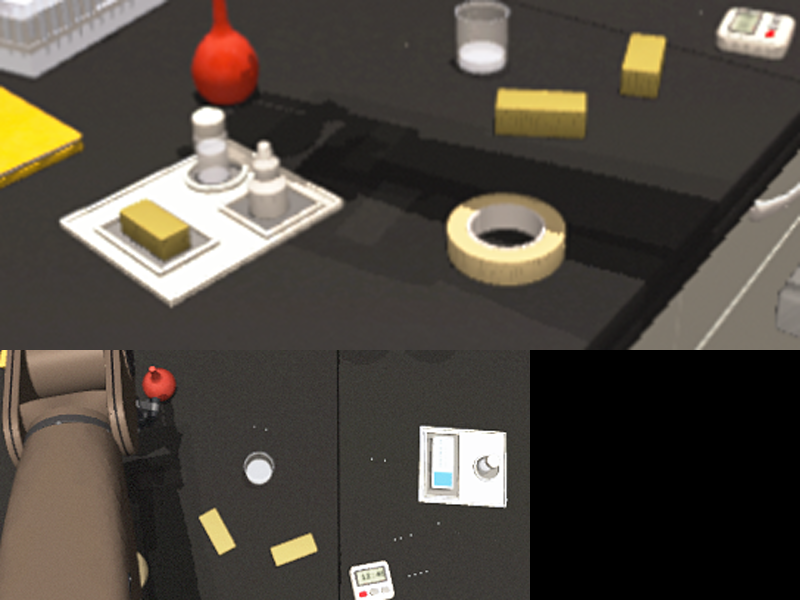

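The final picture shows the foam block, upright vial and upright dropper in tray_three. The packet and vial are in tray_two, and the bulb and beaker stand where they were. I'm handing the job in.

```bash
python3 -c "
from plant import *
print(get_state()['contact_force'],get_state()['time']);print(sign_off())"
```

```text
[-0.0997422  -0.68125669  0.23429387] 51.3
the job is handed in; nothing more can be done
None
```

Both kits are made up, and I handed the job in at 51.3 s with the gripper open and clear of everything.

- **tray_two:** the packet lies flat in the long pocket and one vial stands upright in the round well.
- **tray_three:** the foam block (measured about 49 × 21 mm, the smallest of the three) lies flat in the oblong pocket. The other vial stands upright in the round well and the dropper bottle upright in the square pocket.

**Last checks:** the final scene and top views showed all five items in place and upright or flat as asked, with the bulb and beaker standing where they were. The contact force at the end was under 1 N.

**Problems:**
- While I lowered the first vial into its well, the force peaked briefly at about 31 N. I took it as the vial touching the well floor. It was back to zero before I let go, and the vial stood centred afterwards.
- The viewer refused the last wrist picture because I had reached the 16-picture limit, so the final check rests on the scene and top views alone.

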